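Corral the bell key cup

TASK

With fingertips only, push the tarnished brass key cup up against the long rail of the parts corral well before the gate, then slide it along, keeping it against the rail, through the open gate until it sits fully home in the corner of the pocket, touching both rail and end wall. Then push the red gate fully shut behind it and move clear. Never lift, carry or tip the cup, and leave the nickel-plated cup and everything else on the bench where it stands.

Things in the scene. Friction and masses are not known exactly. Their poses are not given: they have to be found in the camera images.
- brass_cup: Tarnished brown-gold brass key cup, the one to move: a disc 48 mm across, 12 mm high, low rib and boss on top to 15 mm; about 50 g, flat on the bench, slides freely. Origin: centre of its underside, z up. Starts 110 to 145 mm out from the rail face, 110 mm or more short of the gate.
- nickel_cup: Bright silver nickel-plated key cup, same size (48 mm disc, 12 mm high), loose; leave it. It and the brass cup swap places between starts, 70 to 130 mm apart along the rail, 110 to 145 mm out from its face. Origin: centre of its underside.
- corral: Fixed corral of slick black plastic bars (friction 0.3) 20 mm high on the bench, no floor. Origin: on the long rail's working face, at bench height; x points into the rail, y along it to the pocket, z up. Rail: face x=0, 12 mm thick, y -200 to 162 mm. End wall: face y=150, x -76 to 0. Side wall: x -76 to -68, y 92 to 150. Pocket 68 mm wide, entered at y=86 where the gate shuts.
- pocket_corner (a point): Inner corner of the pocket, where the rail's face meets the end wall, at bench height (corral frame 0, 150, 0 mm). A cup fully home has its centre 24 mm from both faces (corral frame -24, 126 mm). All work is on the x < 0 side of the rail.
- gate_hinge (a point): The upright hinge axis of the gate at bench height (corral frame -72, +86, 0 mm): a fixed brass post of 10 mm diameter, 26 mm high, with a red cap to 28 mm.
- gate_panel (a joint): Red gate's angle, rad. 0 = fully shut (stop): it points from the hinge along corral +x to the rail. Grows to 2.6 opening; at 1.57 it points along corral -y, away from the pocket. Starts at 1.75 to 2.4. Panel 7 mm thick, 6 to 66 mm from the hinge axis, 2 to 22 mm above the bench. No spring; friction 0.02 N m holds it where left. Shut it by pushing the side facing away from the rail.
- gate_tip (a point): The free end of the red gate, 66 mm from the hinge axis, 12 mm above the bench.
- roller_a: Nickel-plated roller standing on end, 14 mm diameter, 24 mm high, behind the rail; leave it. Origin: centre of its underside.
- roller_b: A like roller (14 mm diameter, 24 mm high) standing on the robot's side of the pocket, about 80 mm or more out from the side wall; leave it.
- pusher: Rubber-tipped steel pusher with a wooden handle lying on the bench to the right, 168 mm long, 18 mm thick; leave it. Origin under its middle.
- mug: Dented white enamel mug, 80 mm across, 85 mm high, with spring hooks standing in it to 133 mm, at the left; leave it. Origin: centre of its underside.
- oil: Amber oil bottle, 44 mm across, 110 mm high, far left; leave it. Origin: centre of its underside.
- cork_block: Cork block 60 x 90 x 35 mm at the right; leave it. Origin: centre of its underside.
Things that resemble listed ones, but are neither listed nor needed, are in the scene too. What is meant by the brass_cup is not blue or pink, and is the smaller of those in its own colour.

How it is judged:
By the outcome, as a careful person would: the job done as asked, in the order asked, and still so for the second after the job is handed in, with the robot touching nothing.
It also fails if it takes over 64 s, if anything falls off the work surface, if the arm or the gripper's body presses on something with over 40 N, if the wrist force passes 120 N, or if a joint passes its speed limit or range.

ROBOT

A 7-joint arm with a two-finger parallel gripper is mounted at the origin on the work surface. World frame = base frame: x ahead of the robot, y to its left, z up, the work surface at z = 0. Lengths are in m, angles in rad, forces in N, time in s.
With the tool pointing down it reaches from about 0.4 to 0.85 m from the base axis. Payload 4.5 kg.
Tool frame: the origin (TCP) lies between the finger pads; the fingertips stand 19 mm ahead of it and the grasp point (between the pads) is the TCP; z points along the fingers, y is the direction in which the jaws open and shut (so a half turn about z gives the same grasp; the last joint's range is limited). The gripper opens to 88 mm and grips with 3 to 60 N. Pads are 18 mm wide; open, the fingers measure 123 mm over their backs; the gripper's body (75 mm by 187 mm) begins 45 mm behind the grasp point.
Start: joints at [1.185, 0.689, -0.195, 1.565, 0.157, 0.902, -0.215], TCP at [0.255, -0.571, 0.258] pointing down, gripper open.
Joint ranges: [-3.01, 3.01], [-0.46, 2.08], [-1.47, 1.51], [0.13, 2.56], [-1, 4.14], [0.04, 2.09], [-2.66, 2.66]. Speed limits (rad/s): [2.57, 2.57, 3.14, 3.14, 3.14, 3.14, 3.14].

INTERFACE

Orientations are given as a unit quaternion [x, y, z, w].
In Python, from plant import status, snapshot, finish_job, cut_out, tip_of gives the robot as it stands. The module is installed in compiled form; this text tells all that it offers.
- The arm moves only by the tool carry_out, never from a script. Its arguments are lists of equal length, an entry for each row: "linear": the shift along the world's x, y, z in m, a list of three; "roll": the turn about the world's z in rad. A call has 1 to 8 rows; each row is the pose to reach, as a shift and turn from the pose measured when the call began; what a row does not reach only later rows make up. A row lasts 1/12 s, in which the tool goes at most 41.7 mm and 7.16 degrees, less where a joint would pass 70% of its speed; a pose out of reach is approached as far as the arm can. A call with a gripper value outside its range is refused whole. "gripper" is the opening, from 0 (shut) to 1 (fully open), set as the call begins (left out, the last holds). The fingers move at their own pace and stop on an object; "grip_force" is the grip in N (left out, the last holds). Time passes only in rows, so rows that repeat a pose let the fingers close. It gives the time, the measured TCP pose, the force and the opening at its end, in the units of the state.
- status.get_state(): the state, without advancing time (a new reading comes with each control period).
- snapshot(name): name is "scene" or "top" or "wrist"; returns a dict with "img" (400x640x3 uint8, red, green, blue), "range_z" (400x640 float32, m along the optical axis (not along the pixel's ray), 0 where there is no reading), "fx", "fy", "cx", "cy" (pixels), "world_from_camera" (4x4, takes a point from camera to world coordinates). Camera axes: x right, y down, z forward; pixel columns grow to the right and rows downward; lengths in m; the calibration is good to about 2 mm. The wrist camera is an equidistant fisheye: a pixel r from the principal point sees the ray r / f radians off the axis. A picture is of the moment at which its call begins.
- finish_job(): hands the job in, once; it reports no verdict.
Trained networks look in a picture, given as the dict that the camera call returned (one of the last four; its "shot" number tells which), for a name from the list of things; names that differ only in an ending like _2 or _b are one class to them, and where a whole thing is asked for, a point or a joint stands for the part that bears it (a point fixed in the world has none). Each returns a list of dicts, best first, with "confidence" (0 to 1); they miss things now and then, are a little off and sometimes report something else, mostly with a low value. They report only what shows in the picture. A call takes as long as a camera call. They do not tell look-alikes from the thing itself.
- cut_out(picture, query): "region" (400x640 bool, what is visible of it) and "pixel" ([column, row] in pixels, amid what is visible of it).
- tip_of(picture, query): "pixel" ([column, row] in pixels: a listed point, or the origin of a listed thing).
The state is a dict: "clock": time; "q": joint angles; "qd": joint speeds; "joint_torque": joint torques, N m; "tool_pos": TCP position; "eef_rot": TCP orientation; "contact_force": force on the tool from outside, world axes, zero at the start; "moment": the same for the moment, N m; "opening": opening from 0.0 (shut) to 1.0 (fully open).
Only numpy, scipy, OpenCV 4.12 (cv2) and the standard library are available. Lean on these libraries where they do the work, as an engineer would, in place of code of your own. Each camera call takes 0.05 s, during which the arm holds its last target.

## Working session

There is one attempt and no reset: what is moved stays moved. The work goes in short steps, Python scripts to look and compute and a tool call to move; the robot and the scene stay as the last step left them, time stands still between calls to the robot, and variables do not carry over. Pictures are saved under pics/ and viewed, and the job is handed in when it is done.

Besides the shell and the picture viewer there is one more tool, called after "Request:" as name(argument=value, ...), one argument or row to a line, values as JSON. carry_out: Moves the arm, as the interface text tells. Its arguments: {"type":"object","properties":{"linear":{"type":"array"},"roll":{"type":"array"},"gripper":{"type":"number"},"grip_force":{"type":"number"}},"required":["linear","roll"]}

```bash
mkdir -p pics
cat > h.py <<'E'
import numpy as np, cv2
from plant import status, snapshot, finish_job, cut_out, tip_of
def save(p,n): cv2.imwrite('pics/'+n,p['img'][:,:,::-1])
def ray(p,u,v): return np.array([(u-p['cx'])/p['fx'],(v-p['cy'])/p['fy'],1.])
def atz(p,u,v,z):
    T=p['world_from_camera'];d=T[:3,:3]@ray(p,u,v);o=T[:3,3];return o+d*(z-o[2])/d[2]
def bydepth(p,u,v):
    T=p['world_from_camera'];return T[:3,:3]@(ray(p,u,v)*p['range_z'][int(v),int(u)])+T[:3,3]
def proj(p,X):
    T=np.linalg.inv(p['world_from_camera']);c=T[:3,:3]@np.array(X)+T[:3,3];return c[0]/c[2]*p['fx']+p['cx'],c[1]/c[2]*p['fy']+p['cy']
E
python3 - <<'E'
from h import *
np.set_printoptions(precision=4,suppress=True)
for n in ['top','scene']:
    p=snapshot(n);save(p,n+'0.png');print(n,p['fx'],p['cx'],p['cy'],p['world_from_camera'])
    for q in ['brass_cup','nickel_cup','corral','gate_panel']:
        for d in cut_out(p,q): 
            u,v=d['pixel'];print(q,d['confidence'],d['pixel'],d['region'].sum(),bydepth(p,u,v))
    for q in ['brass_cup','nickel_cup','corral','pocket_corner','gate_hinge','gate_tip','roller_b']:
        for d in tip_of(p,q): 
            u,v=d['pixel'];print('tip',q,d['confidence'],d['pixel'],atz(p,u,v,0.012 if q=='gate_tip' else 0))
s=status.get_state();print(s)
E
```

```text
top 454.7148770472925 316.37850138236985 195.19708935087846 [[-0.0226 -0.9958  0.0883  0.4665]
 [-0.9995  0.0205 -0.0242  0.0091]
 [ 0.0223 -0.0888 -0.9958  1.3495]
 [ 0.      0.      0.      1.    ]]
brass_cup 0.67 [325.3, 240.7] 229 [ 0.4509 -0.0465  0.0138]
brass_cup 0.66 [421.5, 215.1] 373 [ 0.5193 -0.3304  0.0222]
brass_cup 0.6 [368.0, 251.7] 377 [ 0.416  -0.1706  0.0137]
brass_cup 0.52 [349.1, 214.5] 209 [ 0.5261 -0.1186  0.0121]
brass_cup 0.23 [314.0, 179.3] 845 [ 0.6339 -0.0177  0.0015]
nickel_cup 0.61 [378.1, 198.7] 192 [ 0.5709 -0.2056  0.0139]
corral 0.73 [167.1, 197.4] 911 [0.5832 0.3993 0.0616]
corral 0.56 [308.2, 174.1] 771 [ 0.6498 -0.0007  0.0025]
gate_panel 0.59 [301.8, 208.5] 17 [0.5458 0.0202 0.0289]
tip brass_cup 0.81 [367.3, 251.5] [ 0.4162 -0.1704  0.    ]
tip brass_cup 0.63 [348.6, 213.4] [ 0.5299 -0.1183  0.    ]
tip brass_cup 0.6 [419.6, 215.8] [ 0.5182 -0.3303  0.    ]
tip brass_cup 0.54 [325.2, 242.8] [ 0.4446 -0.0466  0.    ]
tip nickel_cup 0.72 [379.8, 197.9] [ 0.5742 -0.213   0.    ]
tip corral 0.64 [322.1, 176.8] [ 0.6411 -0.0421  0.    ]
tip pocket_cor
[... 1525 characters left out ...]
 0.5721 -0.2122  0.012 ]
tip roller_b 0.46 [311.9, 161.3] [ 0.4328  0.0742 -0.    ]
tip roller_b 0.45 [327.4, 244.6] [ 0.7188 -0.0521  0.    ]
tip roller_b 0.33 [238.2, 224.9] [ 0.5582 -0.2052  0.    ]
{'clock': 1.2, 'q': array([ 1.1848,  0.6891, -0.1946,  1.5653,  0.1573,  0.9025, -0.2151]), 'qd': array([-0.0002, -0.    ,  0.0004,  0.0003,  0.0012, -0.0001, -0.0024]), 'joint_torque': array([ -0.0004, -52.7504,  -1.2667, -15.3748,  -0.0518,  -0.0005,
         0.    ]), 'tool_pos': array([ 0.2548, -0.5708,  0.2577]), 'eef_rot': array([0.978 , 0.2084, 0.    , 0.0001]), 'contact_force': array([0.1845, 0.5659, 0.2629]), 'moment': array([-0.0023, -0.0551, -0.0379]), 'opening': 0.9993782970441148}
```

Run:
```python
import cv2
a=cv2.imread('pics/top0.png')[120:300,240:480];cv2.imwrite('pics/top0c.png',cv2.resize(a,None,fx=3.3,fy=3.3,interpolation=cv2.INTER_CUBIC))
a=cv2.imread('pics/scene0.png')[130:280,150:390];cv2.imwrite('pics/scene0c.png',cv2.resize(a,None,fx=3.3,fy=3.3,interpolation=cv2.INTER_CUBIC))
```

```text
(no output)
```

View pics/top0c.png

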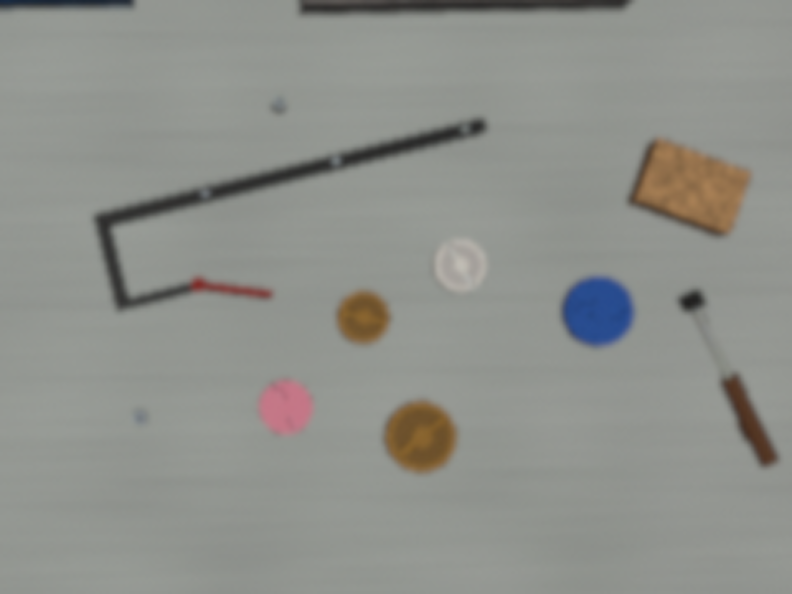

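View pics/scene0c.png

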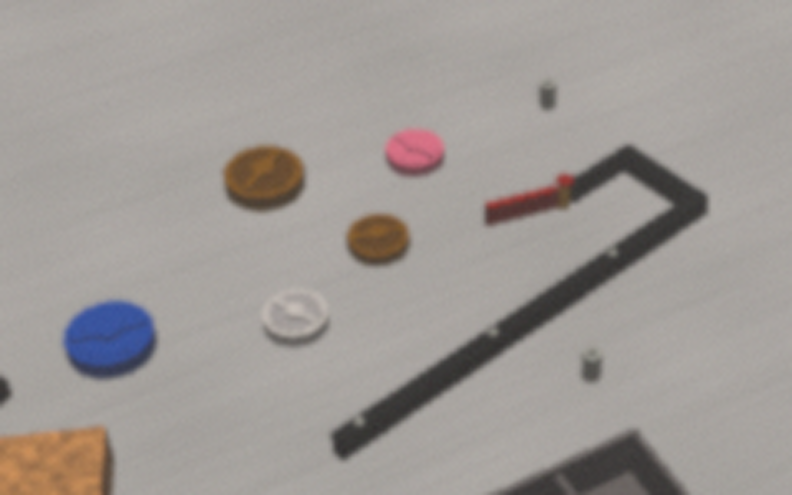

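View pics/scene0.png

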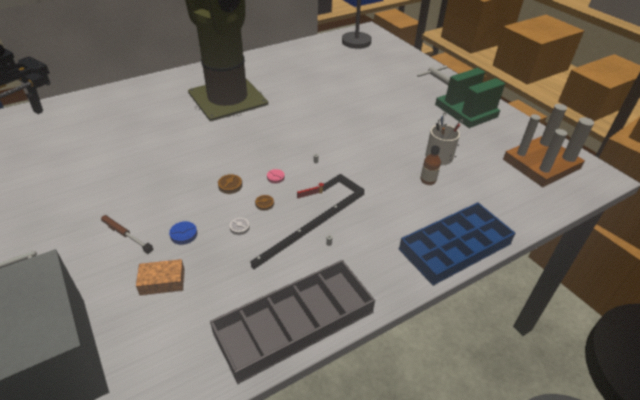

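View pics/top0.png

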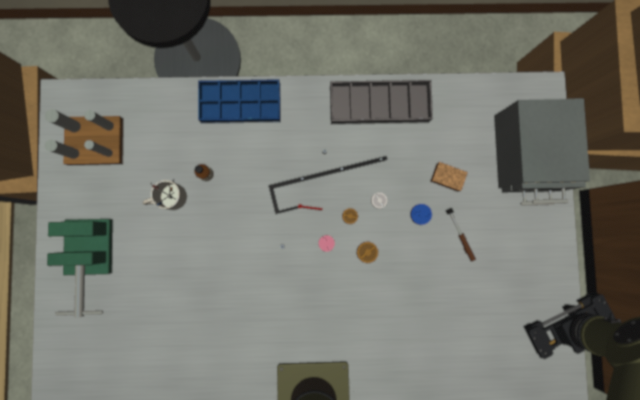

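```bash
cat > fit.py <<'E'
from h import *
from scipy.optimize import minimize
BOX=[(0,12,-200,162),(-76,12,150,162),(-76,-68,92,150)]
def c2w(c,x,y,z): # c = ox,oy,th (direction of corral y)
    t=c[2];ey=np.array([np.cos(t),np.sin(t)]);ex=np.array([np.sin(t),-np.cos(t)])
    return np.r_[c[0]+ex[0]*x+ey[0]*y, c[1]+ex[1]*x+ey[1]*y, z]
def render(p,c,S=4):
    m=np.zeros((400*S,640*S),np.uint8)
    for x0,x1,y0,y1 in BOX:
        n=max(1,int((y1-y0)/200))
        q=[[proj(p,c2w(c,x/1e3,y/1e3,z)) for x,y in((x0,y0),(x1,y0),(x1,y1),(x0,y1))] for z in (0,.02)]
        pts=np.array(q).reshape(-1,2)
        h=cv2.convexHull(((pts+.5)*S*16-8).astype(np.int32))
        cv2.fillConvexPoly(m,h,255,cv2.LINE_AA,4)
    return cv2.resize(m,(640,400),interpolation=cv2.INTER_AREA)/255.
def fitcorral(ps,c0):
    tg=[]
    for p in ps:
        g=p['img'].astype(float).mean(2)
        r=cv2.dilate((render(p,c0)>0).astype(np.uint8),np.ones((21,21)))>0
        sat=p['img'].max(2).astype(float)-p['img'].min(2)
        bg=np.median(g[r]);dk=np.percentile(g[r],2)
        t=np.clip((bg-g)/(bg-dk),0,1); 
        w=r&(cv2.dilate((sat>45).astype(np.uint8),np.ones((5,5)))==0)
        tg.append((t,w))
    def cost(d,each=False):
        c=c0+d*np.array([.01,.01,.03]);s=[]
        for p,(t,w) in zip(ps,tg):
            r=cv2.GaussianBlur(render(p,c),(0,0),.9);s.append((((r-t)**2)*w).sum())
        return s if each else sum(s)
    b=minimize(cost,np.zeros(3),method='Nelder-Mead',options=dict(initial_simplex=[[0,0,0],[1,0,0],[0,1,0],[0,0,1]],xatol=.005,fatol=.001))
    return c0+b.x*np.array([.01,.01,.03]),cost(b.x,True)
E
python3 - <<'E'
from fit import *
np.set_printoptions(precision=4,suppress=True)
a=snapshot('top');b=snapshot('scene')
# guess: rail end to corner
A=atz(a,240+478/3.3,120+128/3.3,.02);B=atz(a,240+105/3.3,120+222/3.3,.02)
d=(B-A)[:2];L=np.linalg.norm(d);t=np.arctan2(d[1],d[0]);print(A,B,L,t)
ey=d/L;ex=np.array([np.sin(t),-np.cos(t)])
c0=np.r_[B[:2]-ey*.156-ex*.006,t]
for ps in([a],[b],[a,b]):
    c,f=fitcorral(ps,c0);print(c,f,'hinge',c2w(c,-.072,.086,0),'corner',c2w(c,0,.15,0))
print(c2w(c,-.024,.126,0))
for n,p in(('t',a),('s',b)):
    im=p['img'].copy();r=render(p,c);im[r>.5]=(0,255,0);cv2.imwrite(f'pics/fit_{n}.png',cv2.resize(im[130:280,150:430] if n=='s' else im[120:300,240:480],None,fx=2.8,fy=2.8)[:,:,::-1])
    for q in('brass_cup','nickel_cup','gate_panel'):
        for o in cut_out(p,q):
            m=o['region'];cen=np.argwhere(m).mean(0);w=atz(p,cen[1],cen[0],.012);print(n,q,o['confidence'],m.sum(),w, 'corral', (w[:2]-c[:2])@np.array([np.sin(c[2]),-np.cos(c[2])]),(w[:2]-c[:2])@np.array([np.cos(c[2]),np.sin(c[2])]))
E
```

```text
[ 0.6887 -0.2289  0.02  ] [0.6105 0.107  0.02  ] 0.34484541927275936 1.7995856251820896
[ 0.6434 -0.0416  1.7972] [np.float64(21.948888720534967)] hinge [0.5539 0.026  0.    ] corner [0.6097 0.1045 0.    ]
[ 0.6439 -0.0397  1.799 ] [np.float64(60.07155076680412)] hinge [0.5543 0.0277 0.    ] corner [0.6099 0.1064 0.    ]
[ 0.6437 -0.0408  1.7992] [np.float64(25.881829287053254), np.float64(62.698196090922934)] hinge [0.5541 0.0267 0.    ] corner [0.6097 0.1054 0.    ]
[0.5918 0.0765 0.    ]
t brass_cup 0.88 375 [ 0.5232 -0.3312  0.012 ] corral -0.18309747899893863 -0.2556173985817176
t brass_cup 0.76 414 [ 0.4155 -0.1685  0.012 ] corral -0.25111610970649867 -0.07277107200283842
t brass_cup 0.68 217 [ 0.5226 -0.1193  0.012 ] corral -0.13575434209286016 -0.04912385483485828
t brass_cup 0.47 200 [ 0.4435 -0.0488  0.012 ] corral -0.19678704574701633 0.037529122225891394
t nickel_cup 0.59 191 [ 0.5654 -0.2071  0.012 ] corral -0.11385033962343193 -0.14432930072738287
t nickel_cup 0.53 55 [ 0.5491 -0.0033  0.012 ] corral -0.08360202472980566 0.057855532512837204
t gate_panel 0.62 159 [ 0.5204 -0.1203  0.012 ] corral -0.13806366048669508 -0.049527845903154
t gate_panel 0.54 97 [ 0.5494 -0.0026  0.012 ] corral -0.08318847307863775 0.05847481958667422
s brass_cup 0.82 274 [ 0.5311 -0.1223  0.012 ] corral -0.1280587401365694 -0.05393718920778433
s brass_cup 0.75 1706 [ 0.6301 -0.035   0.012 ] corral -0.011882188317420855 0.008710113269875292
s brass_cup 0.73 467 [ 0.5296 -0.3289  0.012 ] corral -0.17629963713951624 -0.25486322317061344
s brass_cup 0.59 399 [ 0.4214 -0.1674  0.012 ] corral -0.2451590249005965 -0.07300107604139955
s brass_cup 0.5 214 [ 0.4535 -0.0496  0.012 ] corral -0.18721235295844352 0.03438223493758558
s nickel_cup 0.56 287 [ 0.5754 -0.2073  0.012 ] corral -0.10422826066778504 -0.14678212608579452
s gate_panel 0.5 184 [ 0.55   -0.0044  0.012 ] corral -0.08301495508978148 0.05659414756649486
```

Request:
carry_out(
  linear=[
    [0.017,0.034,0],
    [0.034,0.068,0],
    [0.051,0.102,0],
    [0.068,0.136,0],
    [0.085,0.17,0],
    [0.102,0.204,0],
    [0.119,0.238,0],
    [0.136,0.272,0],
  ],
  roll=[-0.024,-0.048,-0.072,-0.096,-0.12,-0.144,-0.168,-0.191],
  gripper=0.16,
)

```text
clock: 2.27
tool_pos: [0.3914, -0.2971, 0.258]
eef_rot: [0.994, 0.113, 0.0, 0.0]
contact_force: [0.7, -0.1, -0.4]
opening: 0.415
```

Request:
carry_out(
  linear=[
    [0.014,0.028,0],
    [0.028,0.056,0],
    [0.042,0.084,0],
    [0.056,0.112,0],
    [0.07,0.14,0],
    [0.084,0.168,0],
    [0.084,0.168,0],
    [0.084,0.168,0],
  ],
  roll=[0,0,0,0,0,0,0,0],
)

```text
clock: 2.93
tool_pos: [0.4763, -0.1272, 0.2581]
eef_rot: [0.993, 0.116, 0.001, -0.0]
contact_force: [0.0, 0.3, 0.3]
opening: 0.161
```

Run:
```python
from h import *
s=status.get_state();print(s['clock'],s['tool_pos'],s['eef_rot'],s['opening'],s['contact_force'],s['q'])
p=snapshot('wrist');save(p,'w1.png');print(p['fx'],p['cx'],p['cy'],p['world_from_camera'])
```

```text
2.9333 [ 0.47633406 -0.12717759  0.25807743] [ 9.93278438e-01  1.15747482e-01  6.80894774e-04 -3.47835315e-05] 0.16065187404644313 [0.02277726 0.32476771 0.34161407] [ 0.22597827  0.51654624 -0.08961488  1.95898337  0.07076071  0.66770819
 -1.24631949]
309.70691628693146 317.4558582200052 195.9319343671249 [[ 2.30727072e-01 -9.34019371e-01 -2.72713829e-01  5.46971525e-01]
 [-9.73018279e-01 -2.21286771e-01 -6.53268245e-02 -1.11223475e-01]
 [ 6.68556924e-04  2.80428208e-01 -9.59874770e-01  3.85303635e-01]
 [ 0.00000000e+00  0.00000000e+00  0.00000000e+00  1.00000000e+00]]
```

View pics/w1.png

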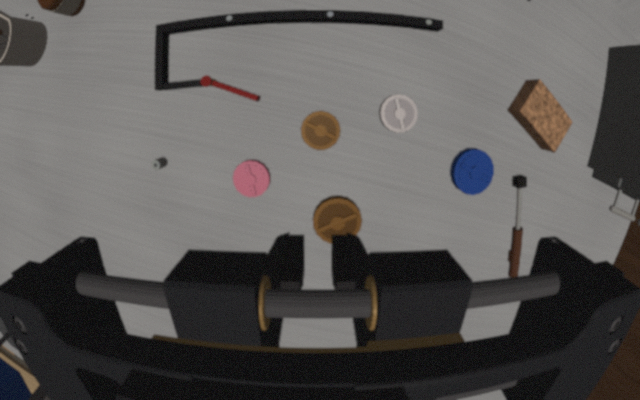

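```bash
cat >> h.py <<'E'
def wray(p,u,v):
    dx,dy=(u-p['cx'])/p['fx'],(v-p['cy'])/p['fy'];r=np.hypot(dx,dy)+1e-12
    return np.array([np.sin(r)*dx/r,np.sin(r)*dy/r,np.cos(r)])
def watz(p,u,v,z):
    T=p['world_from_camera'];d=T[:3,:3]@wray(p,u,v);o=T[:3,3];return o+d*(z-o[2])/d[2]
C=np.array([.6437,-.0408,1.7992])
def tocor(w,C=C):
    d=np.array(w[:2])-C[:2];t=C[2];return 1e3*np.array([d@[np.sin(t),-np.cos(t)],d@[np.cos(t),np.sin(t)]])
E
python3 - <<'E'
from h import *
np.set_printoptions(precision=4,suppress=True)
p=snapshot('wrist')
hsv=cv2.cvtColor(p['img'],cv2.COLOR_RGB2HSV)
def comp(m,u,v):
    n,l=cv2.connectedComponents(m.astype(np.uint8));return l==l[v,u]
for nm,(u,v) in dict(brass=(320,125)).items():
    m=comp((hsv[:,:,1]>70)&(hsv[:,:,0]<30),u,v)
    cs,_=cv2.findContours(m.astype(np.uint8),0,1);c=max(cs,key=cv2.contourArea)[:,0]
    W=np.array([watz(p,a,b,.010)[:2] for a,b in c]);cc,r=cv2.minEnclosingCircle((W*1e3).astype(np.float32));print(nm,m.sum(),cc,r,tocor(np.array(cc)/1e3),tocor(W.mean(0)))
c=(398,113);print('nickel',watz(p,*c,.012),tocor(watz(p,*c,.012)))
for nm,u,v,z in[('post',206,80,.028),('gatetip',258,98,.022),('railend',441,24,.02),('corner in',168,32,.02),('wallouter',157,89,.02)]:
    w=watz(p,u,v,z);print(nm,w,tocor(w))
E
```

```text
brass 1169 (521.5714111328125, -120.85930633544922) 23.571308135986328 [-137.0841  -50.3274] [-136.8321  -50.2881]
nickel [ 0.5644 -0.2102  0.012 ] [-115.5537 -147.0663]
post [0.5532 0.0229 0.028 ] [-73.7077  82.5346]
gatetip [ 0.5428 -0.0433  0.022 ] [-98.8331  20.4199]
railend [ 0.6905 -0.2357  0.02  ] [   1.4403 -200.4544]
corner in [0.6082 0.0934 0.02  ] [ -4.1526 138.7283]
wallouter [0.5334 0.0921 0.02  ] [-77.3634 154.4265]
```

Request:
carry_out(
  linear=[
    [0,-0.001,-0.038],
    [0,-0.002,-0.076],
    [0,-0.003,-0.114],
    [0,-0.003,-0.15],
    [0,-0.003,-0.18],
    [0,-0.003,-0.21],
    [0,-0.003,-0.228],
    [0,-0.003,-0.234],
  ],
  roll=[0,0,0,0,0,0,0,0],
)

```text
clock: 3.7
tool_pos: [0.4729, -0.1347, 0.0214]
eef_rot: [0.994, 0.112, -0.002, 0.0]
contact_force: [0.2, -0.4, 0.8]
opening: 0.161
```

Run:
```python
from h import *
s=status.get_state();print(s['clock'],s['tool_pos'],tocor(s['tool_pos']),s['eef_rot'],s['contact_force'])
p=snapshot('wrist');save(p,'w2.png')
```

```text
3.7 [ 0.47288179 -0.1347249   0.02140974] [-187.64865449  -52.80841773] [ 9.93750268e-01  1.11601546e-01 -2.29791201e-03  4.68004377e-04] [ 0.19652009 -0.35389755  0.84537428]
```

View pics/w2.png

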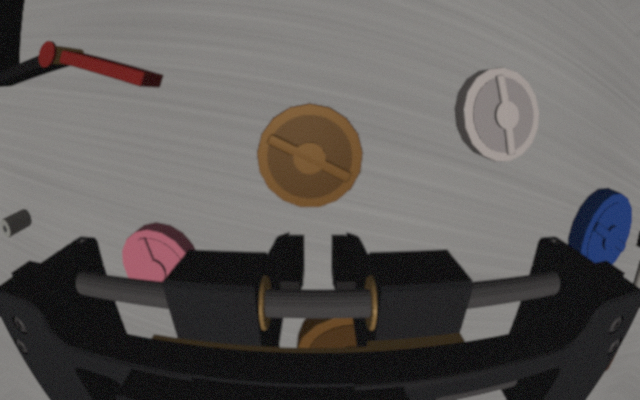

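Request:
carry_out(
  linear=[
    [0,0.0035,0.0025],
    [0.003,0.005,0.0025],
    [0.009,0.006,0.0025],
    [0.017,0.008,0.0025],
    [0.025,0.01,0.0025],
    [0.033,0.0115,0.0025],
    [0.041,0.0135,0.0025],
    [0.049,0.015,0.0025],
  ],
  roll=[0,0,0,0,0,0,0,0],
)

```text
clock: 4.42
tool_pos: [0.5234, -0.1191, 0.0246]
eef_rot: [0.994, 0.112, -0.002, 0.0]
contact_force: [0.1, 0.2, -0.1]
opening: 0.16
```

Run:
```python
from h import *
s=status.get_state();print(s['clock'],s['tool_pos'],tocor(s['tool_pos']),s['eef_rot'],s['contact_force'])
p=snapshot('wrist');save(p,'w3.png')
```

```text
4.4167 [ 0.52341025 -0.11909917  0.02460719] [-134.89444179  -49.02931063] [ 9.93712775e-01  1.11945864e-01 -1.68194590e-03  4.63688348e-04] [ 0.12993275  0.17245918 -0.1094394 ]
```

View pics/w3.png

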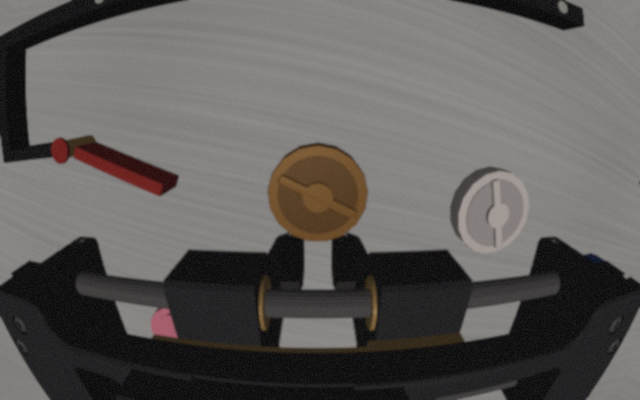

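Request:
carry_out(
  linear=[
    [0.009,0.002,0],
    [0.018,0.004,0],
    [0.027,0.0062,0],
    [0.036,0.0083,0],
    [0.045,0.0105,0],
    [0.053,0.0123,0],
    [0.06,0.014,0],
    [0.066,0.0153,0],
  ],
  roll=[0,0,0,0,0,0,0,0],
)

```text
clock: 5.13
tool_pos: [0.5923, -0.103, 0.0245]
eef_rot: [0.994, 0.112, 0.0, 0.0]
contact_force: [-0.2, -0.1, -0.7]
opening: 0.158
```

Run:
```python
from h import *
s=status.get_state();print(s['clock'],s['tool_pos'],tocor(s['tool_pos']),s['eef_rot'],s['contact_force'])
p=snapshot('wrist');save(p,'w4.png')
```

```text
5.1333 [ 0.59231649 -0.10303216  0.02453857] [-64.13982449 -48.98153139] [9.93659226e-01 1.12432806e-01 3.35356785e-05 4.52841581e-04] [-0.16199238 -0.06031015 -0.67039865]
```

View pics/w4.png

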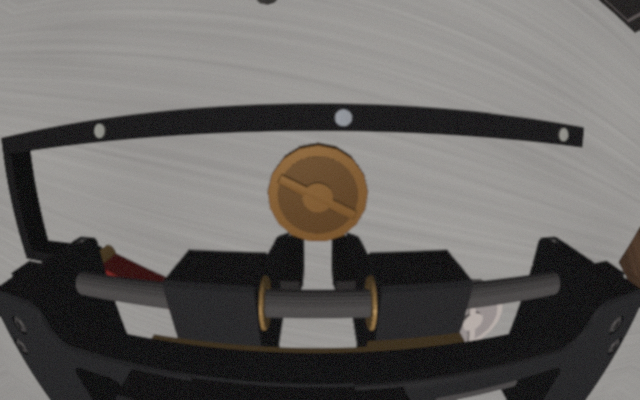

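Request:
carry_out(
  linear=[
    [0.002,0.0005,0],
    [0.004,0.001,0],
    [0.006,0.0014,0],
    [0.0075,0.0017,0],
    [0.009,0.002,0],
    [0.009,0.002,0],
  ],
  roll=[0,0,0,0,0,0],
)

```text
clock: 5.68
tool_pos: [0.5996, -0.1013, 0.0242]
eef_rot: [0.994, 0.112, -0.002, 0.0]
contact_force: [-6.3, -0.8, 3.3]
opening: 0.162
```

Run:
```python
from h import *
s=status.get_state();print(s['clock'],s['tool_pos'],tocor(s['tool_pos']),s['contact_force'])
p=snapshot('wrist');save(p,'w5.png')
```

```text
5.6833 [ 0.59956551 -0.10131006  0.02422671] [-56.6891396  -48.94549473] [-6.32402853 -0.77718111  3.34228804]
```

View pics/w5.png

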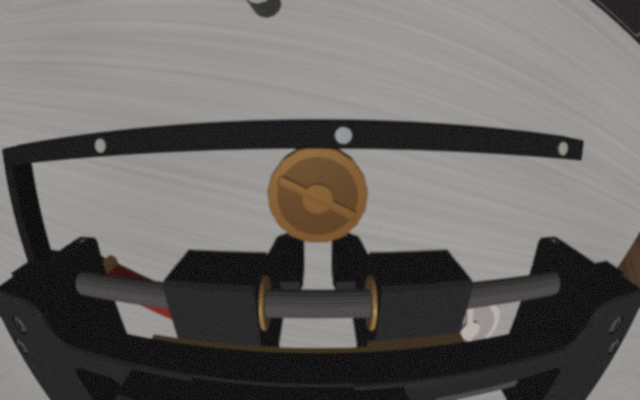

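Request:
carry_out(
  linear=[
    [-0.004,-0.001,0],
    [-0.012,-0.003,0],
    [-0.022,-0.005,0],
    [-0.032,-0.0075,0],
    [-0.032,-0.0075,0.012],
    [-0.03,-0.012,0.026],
    [-0.026,-0.018,0.036],
    [-0.02,-0.025,0.036],
  ],
  roll=[0,0,0,0,0.1,0.2,0.3,0.4],
)

```text
clock: 6.4
tool_pos: [0.5806, -0.1265, 0.0623]
eef_rot: [0.951, 0.31, -0.0, 0.002]
contact_force: [0.3, 0.3, -0.3]
opening: 0.16
```

Request:
carry_out(
  linear=[
    [0.008,-0.005,0],
    [0.016,-0.01,0],
    [0.025,-0.015,0],
    [0.035,-0.02,0],
    [0.043,-0.025,0],
    [0.047,-0.0262,0],
    [0.047,-0.0262,0],
    [0.047,-0.0262,0],
  ],
  roll=[0.1,0.2,0.3,0.4,0.5,0.6,0.647,0.647],
  gripper=0,
)

```text
clock: 7.07
tool_pos: [0.6276, -0.1532, 0.0622]
eef_rot: [0.803, 0.596, 0.001, 0.002]
contact_force: [0.3, -0.5, 0.4]
opening: 0.003
```

Run:
```python
from h import *
s=status.get_state();q=s['eef_rot'];print(s['clock'],s['tool_pos'],tocor(s['tool_pos']),np.degrees(2*np.arctan2(q[1],q[0])),s['contact_force'],s['q'])
p=snapshot('wrist');save(p,'w6.png')
```

```text
7.0667 [ 0.62763659 -0.15320393  0.06224778] [ -41.09706156 -105.84757016] 73.21602373441374 [ 0.28263307 -0.4907719   0.3823025 ] [ 0.34453717  0.98771624 -0.33278145  1.61672323  0.49246702  0.61816839
 -0.54768935]
```

View pics/w6.png

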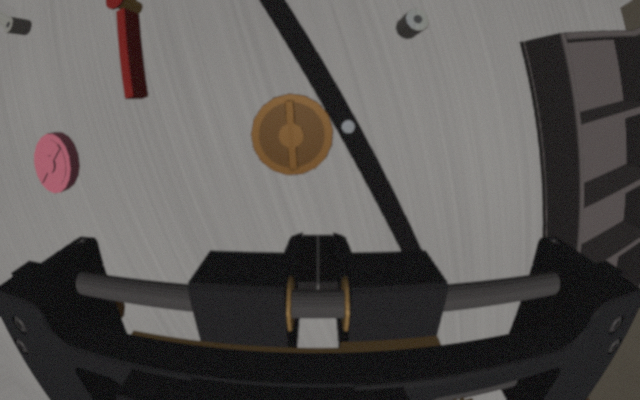

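Request:
carry_out(
  linear=[
    [0,0,-0.015],
    [0,0,-0.03],
    [0,0,-0.038],
    [0,0,-0.038],
    [-0.0011,0.005,-0.038],
    [-0.0032,0.014,-0.038],
    [-0.0052,0.023,-0.038],
    [-0.0072,0.032,-0.038],
  ],
  roll=[0,0,0,0,0,0,0,0],
)

```text
clock: 7.78
tool_pos: [0.62, -0.1194, 0.0248]
eef_rot: [0.803, 0.596, 0.001, 0.002]
contact_force: [-0.9, -0.8, -0.3]
opening: 0.004
```

```bash
cat > look.py <<'E'
import sys
from h import *
s=status.get_state();q=s['eef_rot'];print(s['clock'],s['tool_pos'],tocor(s['tool_pos']),np.degrees(2*np.arctan2(q[1],q[0])),s['contact_force'],s['q'].round(2))
p=snapshot('wrist');save(p,sys.argv[1])
E
python3 look.py w7.png
```

```text
7.7833 [ 0.62004442 -0.1194129   0.02484914] [-40.84098824 -71.21508182] 73.14573237456668 [-0.86488941 -0.76586705 -0.2518137 ] [ 0.27  1.03 -0.29  1.67  0.51  0.52 -0.63]
```

View pics/w7.png

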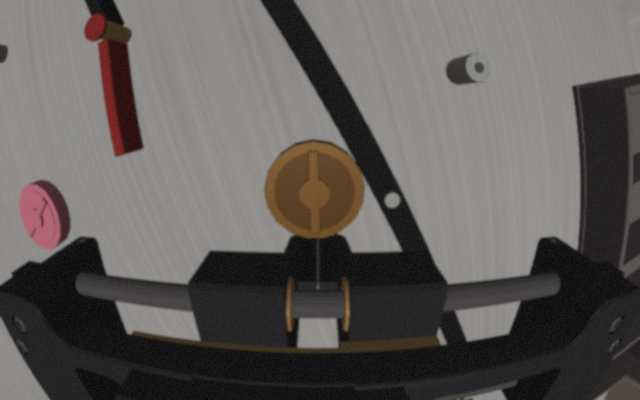

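Request:
carry_out(
  linear=[
    [-0.002,0.0088,0],
    [-0.0041,0.0175,0],
    [-0.0061,0.0263,0],
    [-0.0082,0.0351,0],
    [-0.0102,0.0438,0],
    [-0.0122,0.0526,0],
    [-0.0143,0.0614,0],
    [-0.0163,0.0701,0],
  ],
  roll=[0,0,0,0,0,0,0,0],
)

```text
clock: 8.5
tool_pos: [0.6027, -0.0457, 0.0248]
eef_rot: [0.802, 0.597, 0.001, 0.0]
contact_force: [-1.7, -2.6, 1.7]
opening: 0.004
```

```bash
python3 look.py w8.png
```

```text
8.5 [ 0.60272027 -0.04568921  0.02475784] [-41.02247549   4.51651398] 73.30323535467441 [-1.73894847 -2.57906094  1.69984896] [ 0.14  1.01 -0.25  1.75  0.5   0.44 -0.75]
```

View pics/w8.png

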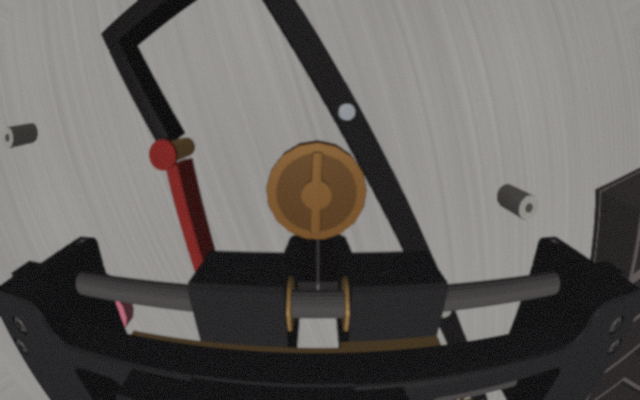

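Request:
carry_out(
  linear=[
    [-0.002,0.0088,0],
    [-0.0041,0.0175,0],
    [-0.0061,0.0263,0],
    [-0.0082,0.0351,0],
    [-0.0102,0.0438,0],
    [-0.0122,0.0526,0],
    [-0.0143,0.0614,0],
    [-0.0163,0.0701,0],
  ],
  roll=[0,0,0,0,0,0,0,0],
)

```text
clock: 9.22
tool_pos: [0.5859, 0.0286, 0.0248]
eef_rot: [0.801, 0.598, 0.001, -0.001]
contact_force: [-1.0, -0.5, -0.3]
opening: 0.005
```

```bash
python3 look.py w9.png
```

```text
9.2167 [0.58588777 0.02857442 0.02477249] [-40.60282964  80.66271777] 73.47932006948712 [-1.00374222 -0.48679908 -0.33973985] [-0.    0.99 -0.21  1.81  0.48  0.39 -0.86]
```

View pics/w9.png

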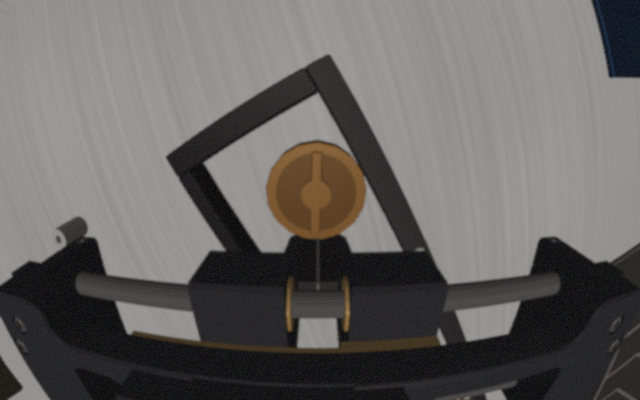

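Request:
carry_out(
  linear=[
    [-0.0009,0.004,0],
    [-0.0016,0.007,0],
    [-0.0023,0.01,0],
    [-0.0028,0.012,0],
    [-0.0032,0.0138,0],
    [-0.0035,0.015,0],
    [-0.0035,0.015,0],
  ],
  roll=[0,0,0,0,0,0,0],
)

```text
clock: 9.85
tool_pos: [0.5821, 0.0448, 0.0249]
eef_rot: [0.801, 0.599, 0.001, -0.001]
contact_force: [-1.1, -4.8, 1.3]
opening: 0.002
```

```bash
python3 look.py w10.png
```

```text
9.85 [0.58211862 0.04480207 0.02487606] [-40.59978465  97.32234421] 73.56031553783816 [-1.11299714 -4.82069172  1.34372718] [-0.03  0.99 -0.21  1.82  0.47  0.38 -0.88]
```

View pics/w10.png

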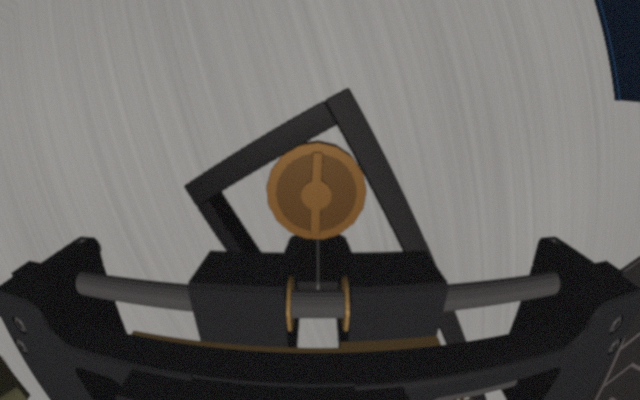

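Request:
carry_out(
  linear=[
    [0.0,0.001,0],
    [0.0002,0.0015,0],
    [0.0002,0.0015,0],
    [0.0002,0.0015,0],
  ],
  roll=[0,0,0,0],
)

```text
clock: 10.23
tool_pos: [0.5821, 0.0449, 0.0249]
eef_rot: [0.801, 0.598, 0.001, -0.001]
contact_force: [-1.4, -5.0, 2.1]
opening: 0.005
```

```bash
python3 look.py w11.png; python3 -c "
import cv2;a=cv2.imread('pics/w11.png')[70:270,160:460];cv2.imwrite('pics/w11c.png',cv2.resize(a,None,fx=2.6,fy=2.6,interpolation=2))"
```

```text
10.2333 [0.58213319 0.04486422 0.02488743] [-40.57152035  97.37957628] 73.49665224034439 [-1.36972337 -4.99796434  2.12203782] [-0.04  0.99 -0.21  1.82  0.47  0.38 -0.88]
```

View pics/w11c.png

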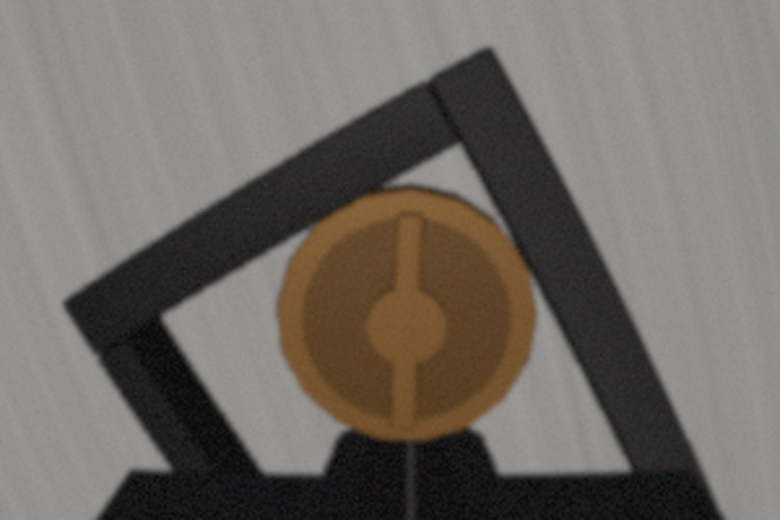

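Request:
carry_out(
  linear=[
    [-0.0008,-0.0028,0],
    [-0.0005,-0.008,0],
    [0.002,-0.02,0],
    [0.0055,-0.035,0],
    [0.009,-0.05,0],
    [0.01,-0.055,0.02],
    [0.01,-0.055,0.05],
    [0.01,-0.055,0.08],
  ],
  roll=[0,0,0,0,0,0,0,0],
)

```text
clock: 10.95
tool_pos: [0.5919, -0.0114, 0.105]
eef_rot: [0.802, 0.598, 0.0, -0.001]
contact_force: [1.2, -0.0, 0.3]
opening: 0.009
```

```bash
python3 look.py w12.png
python3 - <<'E'
from h import *
p=snapshot('wrist')
hsv=cv2.cvtColor(p['img'],cv2.COLOR_RGB2HSV)
m=((hsv[:,:,1]>70)&(hsv[:,:,0]<30)&(hsv[:,:,0]>7)).astype(np.uint8)
n,l,st,ce=cv2.connectedComponentsWithStats(m)
for i in range(1,n):
    if st[i,4]>400:
        cs,_=cv2.findContours((l==i).astype(np.uint8),0,1);c=max(cs,key=cv2.contourArea)[:,0]
        W=np.array([watz(p,a,b,.012)[:2] for a,b in c]);cc,r=cv2.minEnclosingCircle((W*1e3).astype(np.float32));print(ce[i],r,tocor(np.array(cc)/1e3))
E
```

```text
10.95 [ 0.59188647 -0.0113845   0.10503765] [-43.80753971  40.3833274 ] 73.4119518887606 [ 1.16422364 -0.03204467  0.32604412] [ 0.12  0.87 -0.31  1.78  0.44  0.56 -0.76]
[276.2023919   95.43790248] 24.477216720581055 [-24.69790995 126.39018849]
[288.99752475 303.96039604] 32.2604866027832 [-107.65285558  -31.16507076]
[345.80046948 303.57981221] 32.48520278930664 [-66.22099403 -56.35002089]
[315.7109905  345.33197648] 166.309326171875 [-149.48825649  -75.96473775]
```

View pics/w12.png

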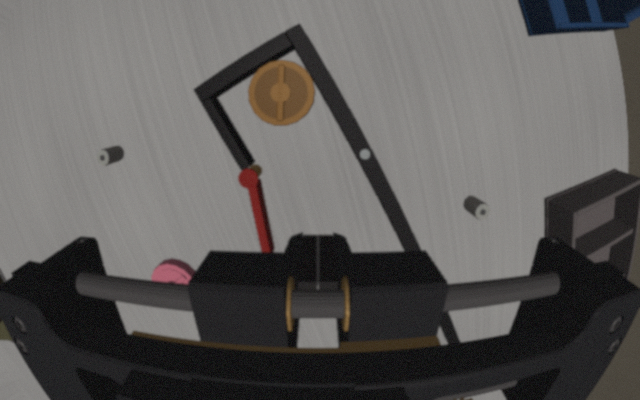

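Run:
```python
from h import *
np.set_printoptions(precision=4,suppress=True)
p=snapshot('wrist')
a=tocor(watz(p,249,178,.028));b=tocor(watz(p,258,213,.022));c=tocor(watz(p,266,248,.022));print(a,b,c)
for e in(b,c):
    d=e-np.array([-72,86]);print(np.arctan2(-d[1],d[0]),np.hypot(*d))
d=c-b;print(np.arctan2(-d[1],d[0]))
n=np.array([.5,.866]);t=np.array([.866,-.5]);ex=np.array([np.sin(C[2]),-np.cos(C[2])]);ey=np.array([np.cos(C[2]),np.sin(C[2])])
for th,cl,r in[(1.96,14,40),(1.96,4,40),(1.8,0,38),(1.6,0,36),(1.4,0,34),(1.2,0,33),(1.0,0,33),(.8,0,33),(.6,0,34),(.4,0,38),(.2,0,42),(.1,0,44),(0,0,45)]:
    D=np.array([np.cos(th),-np.sin(th)]);N=np.array([-np.sin(th),-np.cos(th)])
    h=17.5*abs(t@N)+9*abs(n@N);corner=-np.sign(t@N)*17.5*t-np.sign(n@N)*9*n
    P=np.array([-72,86])+D*r+N*(3.5+h+cl);w=C[:2]+(ex*P[0]+ey*P[1])/1e3
    print(th,P,'contact r',r+corner@D,'xmax',P[0]+19.7,'world',w)
```

```text
[-68.5604  84.9619] [-78.9969  58.7072] [-89.3528  31.6182]
1.8217564289982127 28.175451442029143
1.879674858631769 57.08330159725251
1.935942816805315
1.96 [-120.5299   62.6699] contact r 33.42637777696231 xmax -100.82989965173684 world [ 0.5121 -0.007 ]
1.96 [-111.2778   58.8754] contact r 33.42637777696231 xmax -91.57778444385515 world [ 0.522  -0.0086]
1.8 [-102.8941   54.1872] contact r 34.46534116392693 xmax -83.19406441482975 world [ 0.5312 -0.0113]
1.6 [-96.2158  50.692 ] contact r 36.38167575367585 xmax -76.51583516317298 world [ 0.5385 -0.0132]
1.4 [-88.5973  48.6353] contact r 38.282794135573205 xmax -68.89725691349813 world [ 0.5464 -0.0135]
1.2 [-80.0557  47.4619] contact r 41.01317103042369 xmax -60.355696242333195 world [ 0.555  -0.0127]
1.0 [-70.5977  47.6834] contact r 44.424088083314636 xmax -50.8977112193234 world [ 0.5641 -0.0103]
0.8 [-61.1561  50.5295] contact r 47.37956279511848 xmax -41.456087032853944 world [ 0.5727 -0.0054]
0.6 [-51.7358  55.4051] contact r 50.76176971561538 xmax -32.03575223474172 world [0.5808 0.0015]
0.4 [-42.6808  57.7649] contact r 21.743558053744945 xmax -22.98082100393852 world [0.589  0.0058]
0.2 [-34.3333  60.4093] contact r 28.27060520442808 xmax -14.633267361578095 world [0.5966 0.0103]
0.1 [-30.1064  62.8041] contact r 31.74658657395751 xmax -10.406431083816724 world [0.6002 0.0136]
0 [-27.     65.956] contact r 34.345 xmax -7.300000000000001 world [0.6025 0.0173]
```

Request:
carry_out(
  linear=[
    [-0.025,0.001,0],
    [-0.05,0.002,0],
    [-0.07,0.004,0],
    [-0.08,0.0044,0],
    [-0.08,0.0044,-0.02],
    [-0.08,0.0044,-0.05],
    [-0.08,0.0044,-0.072],
    [-0.08,0.0044,-0.079],
  ],
  roll=[0,0,0,0,0,0,0,0],
)

```text
clock: 11.77
tool_pos: [0.5122, -0.0059, 0.0247]
eef_rot: [0.801, 0.598, 0.001, -0.001]
contact_force: [0.9, 0.4, -0.6]
opening: 0.006
```

```bash
python3 look.py w13.png
```

```text
11.7667 [ 0.51222052 -0.00594557  0.0247093 ] [-120.17299154   63.71919518] 73.50365346863465 [ 0.86247536  0.35419149 -0.6181068 ] [-0.01  0.95 -0.12  2.04  0.55  0.18 -0.9 ]
```

View pics/w13.png

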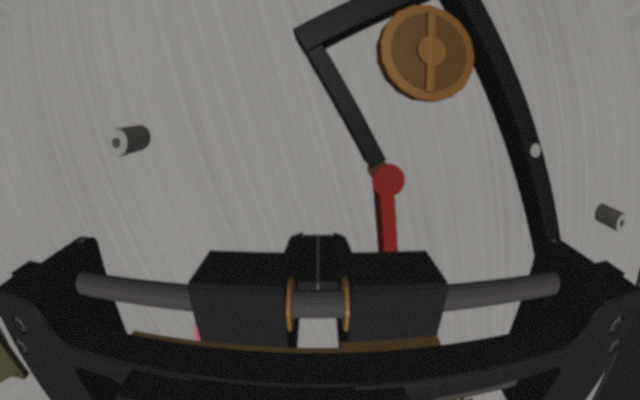

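Request:
carry_out(
  linear=[
    [0.0098,-0.0027,0],
    [0.019,-0.0054,0],
    [0.0263,-0.0073,0],
    [0.0342,-0.0076,0],
    [0.0428,-0.0068,0],
    [0.0519,-0.0044,0],
    [0.0605,0.0005,0],
  ],
  roll=[0,0,0,0,0,0,0],
)

```text
clock: 12.4
tool_pos: [0.5731, -0.0066, 0.0254]
eef_rot: [0.802, 0.598, 0.001, -0.001]
contact_force: [-0.6, -0.4, 0.1]
opening: 0.005
```

```bash
python3 look.py w14.png
```

```text
12.4 [ 0.57308078 -0.00658678  0.0253541 ] [-61.03851679  49.31448738] 73.40697666744255 [-0.62575605 -0.42549814  0.1215392 ] [ 0.06  0.98 -0.21  1.85  0.52  0.36 -0.84]
```

View pics/w14.png

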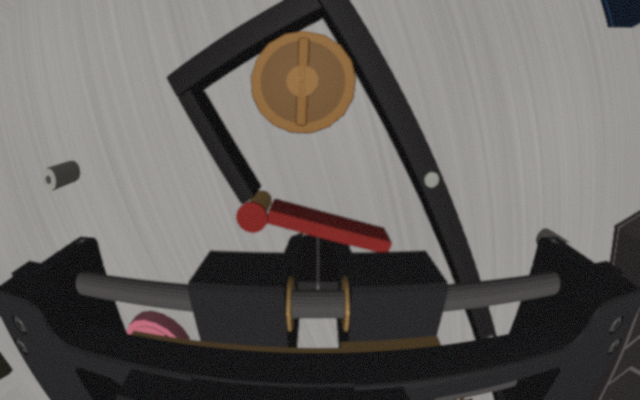

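Request:
carry_out(
  linear=[
    [0.004,0.004,0],
    [0.0077,0.0081,0],
    [0.0159,0.0124,0],
    [0.02,0.0147,0],
    [0.0235,0.0169,0],
    [0.0253,0.0186,0],
    [0.0271,0.0202,0],
    [0.0271,0.0202,0],
  ],
  roll=[0,0,0,0,0,0,0,0],
)

```text
clock: 13.12
tool_pos: [0.6031, 0.0163, 0.0257]
eef_rot: [0.801, 0.598, 0.003, -0.001]
contact_force: [0.1, -1.2, 0.2]
opening: 0.001
```

```bash
python3 look.py w15.png
```

```text
13.1167 [0.60309064 0.01632011 0.02567834] [-26.6213914  64.8315377] 73.50299921945987 [ 0.05234419 -1.24712169  0.17462273] [ 0.04  1.   -0.24  1.76  0.49  0.43 -0.84]
```

View pics/w15.png

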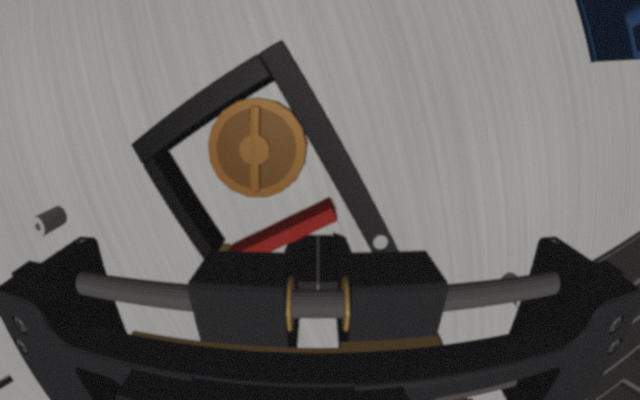

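Request:
carry_out(
  linear=[
    [-0.0003,0.001,0],
    [-0.0006,0.002,0],
    [-0.0008,0.003,0],
    [-0.0009,0.004,0],
    [-0.0009,0.004,0],
  ],
  roll=[0,0,0,0,0],
)

```text
clock: 13.58
tool_pos: [0.6024, 0.0185, 0.0257]
eef_rot: [0.802, 0.598, 0.003, 0.001]
contact_force: [1.7, -4.4, -0.7]
opening: 0.004
```

```bash
python3 look.py w16.png; python3 -c "
import cv2;a=cv2.imread('pics/w16.png')[20:270,100:440];cv2.imwrite('pics/w16c.png',cv2.resize(a,None,fx=2.3,fy=2.3,interpolation=2))"
```

```text
13.5833 [0.60239479 0.01850986 0.02574892] [-26.80336481  67.12197885] 73.43472379027615 [ 1.718332   -4.43149702 -0.72752969] [ 0.03  1.   -0.24  1.76  0.49  0.43 -0.84]
```

View pics/w16c.png

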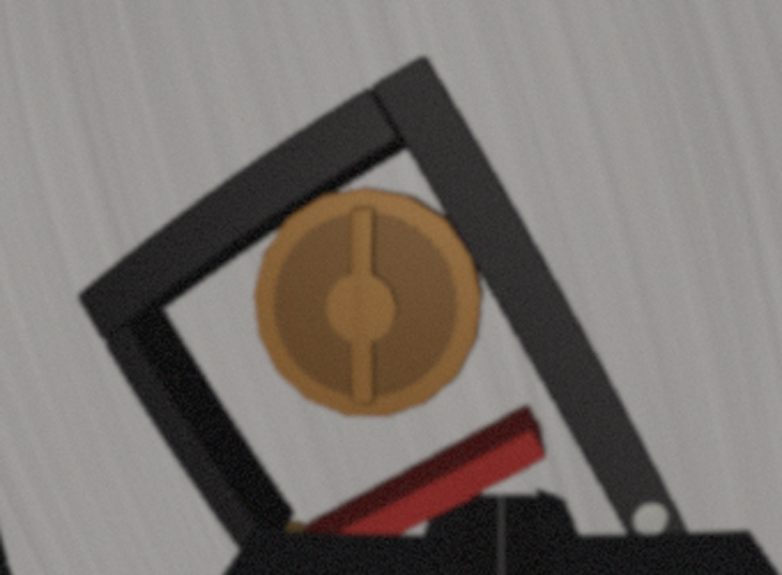

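Request:
carry_out(
  linear=[
    [-0.0005,0.002,0],
    [-0.0008,0.0035,0],
    [-0.0008,0.0035,0],
  ],
  roll=[0,0,0],
)

```text
clock: 13.88
tool_pos: [0.6023, 0.0188, 0.0258]
eef_rot: [0.802, 0.597, 0.002, 0.002]
contact_force: [2.7, -8.1, 0.3]
opening: 0.005
```

Request:
carry_out(
  linear=[
    [0.0003,-0.004,0],
    [0.001,-0.012,0],
    [0.002,-0.025,0],
    [0.002,-0.035,0.01],
    [0.0,-0.04,0.04],
    [-0.01,-0.05,0.075],
    [-0.02,-0.06,0.11],
    [-0.03,-0.07,0.145],
  ],
  roll=[0,0,0,0,0,0,0,0],
)

```text
clock: 14.55
tool_pos: [0.5712, -0.0523, 0.1727]
eef_rot: [0.802, 0.597, 0.002, 0.002]
contact_force: [0.9, 0.8, -0.3]
opening: 0.004
```

Request:
carry_out(
  linear=[
    [-0.01,-0.025,0.01],
    [-0.02,-0.05,0.02],
    [-0.03,-0.08,0.03],
    [-0.04,-0.11,0.03],
    [-0.05,-0.14,0.03],
    [-0.06,-0.17,0.03],
    [-0.06,-0.18,0.03],
    [-0.06,-0.18,0.03],
  ],
  roll=[0,0,0,0,0,0,0,0],
)

```text
clock: 15.22
tool_pos: [0.5095, -0.2369, 0.203]
eef_rot: [0.804, 0.594, 0.001, 0.003]
contact_force: [-0.1, -0.6, -0.8]
opening: 0.004
```

```bash
python3 look.py w17.png
python3 - <<'E'
from fit import *
a=snapshot('top');b=snapshot('scene')
x=cv2.resize(a['img'][120:300,240:480],None,fx=3.3,fy=3.3,interpolation=2);cv2.imwrite('pics/t9.png',x[:,:,::-1])
x=cv2.resize(b['img'][130:280,150:390],None,fx=3.3,fy=3.3,interpolation=2);cv2.imwrite('pics/s9.png',x[:,:,::-1])
E
```

```text
15.2167 [ 0.50953976 -0.23691186  0.20300205] [-175.08019936 -160.64169866] 72.88362848610132 [-0.09899001 -0.61050162 -0.80887349] [ 0.61  0.7  -0.43  1.81  0.43  0.71 -0.36]
```

View pics/t9.png

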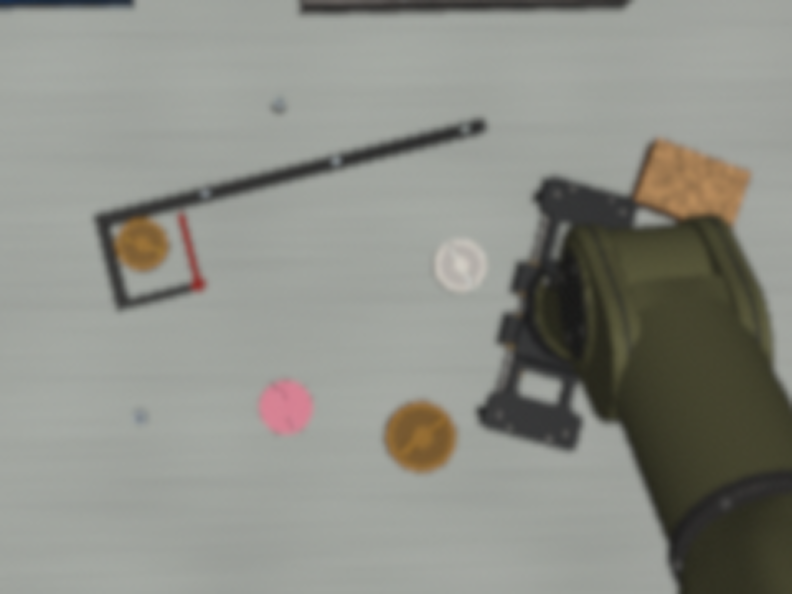

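View pics/s9.png

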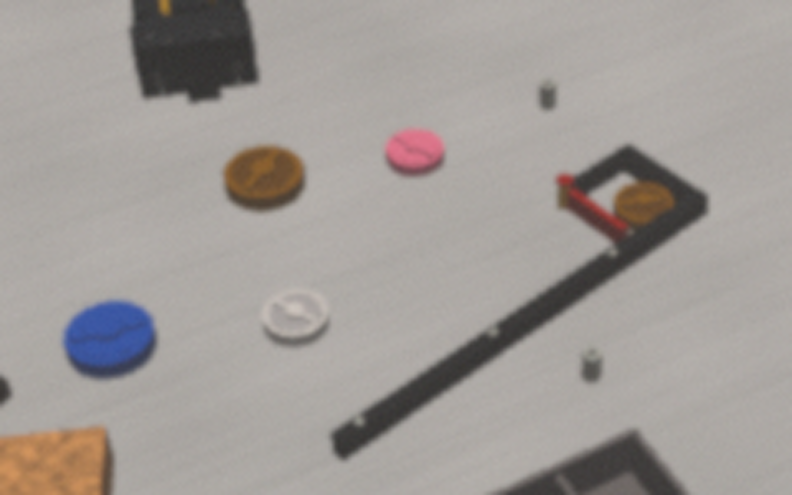

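View pics/w17.png

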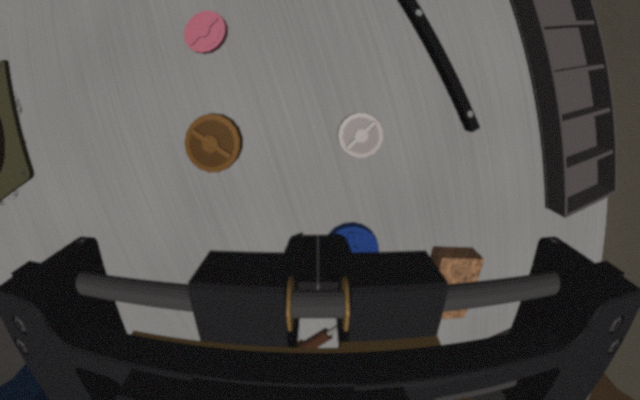

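```bash
python3 -c "
from plant import *
print(finish_job())"
```

```text
the job is handed in; nothing more can be done
None
```

The brass cup is home in the pocket corner, the red gate is shut behind it, and the job is handed in at about 15 s of the 64 s allowed.

- **Pushing the cup:** I pushed the small brass cup to the rail about 135 mm before the gate (about 6 N when it touched). Then I slid it along the rail with closed fingertips angled towards the rail. It stopped in the corner at about 5 N.
- **Shutting the gate:** I swung the gate shut by its outer side. A further push raised the force from 4.4 N to 8.1 N with almost no movement, so it is at its stop. I then backed off and lifted the arm clear.

**Last checks:**
- **Cup:** with the fingers off it and before I shut the gate, the wrist camera put its centre at (-24.7, 126.4) mm in the corral frame. The target is (-24, 126).
- **Final pictures:** the top and scene views, after I moved clear, show the cup in the corner and the gate parallel to the end wall.
- **Other objects:** the nickel cup, the other cups, the rollers and the cork block look unmoved. I did not look at the mug and oil bottle in the final pictures, and the arm largely hides the pusher. None of my moves took the arm down near any of them.

No check failed. The only disagreement was early on, when the top and scene cameras differed by 8 mm on the cup's starting position; the wrist camera agreed with the top view.

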